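# Find the full sugar tin by hefting and hold it up

## Task

Two of the three identical closed sugar tins on the counter have been started and only one is still full: find the full one by its heft, and stand the two lighter tins upright on the steel tray, next to the jar that is already there. Finish holding the heaviest tin upright in the air, at least 15 cm clear of the counter and touching nothing else, and keep hold of it: the job ends while you are holding it. Knock nothing over and leave the other things on the counter where they are.

Things in the scene. Friction and masses are not known exactly. Their poses are not given: they have to be found in the camera images.
- tin_a_mid (a point): centre (half-way up) of one of three identical closed sugar tins: upright round tinplate tin, 66 mm diameter (68 at the end beads), 105 mm high, paper band, lid shut tight, z up. One is full (0.45 to 0.53 kg in all), two are started (0.18 to 0.26 kg); which is which changes each time. Inside, a solid sugar block with 1.5 mm play (at the start tins stand on the counter, 100 mm or more apart centre to centre)
- tin_b_mid (a point): centre (half-way up) of one of three identical closed sugar tins: upright round tinplate tin, 66 mm diameter (68 at the end beads), 105 mm high, paper band, lid shut tight, z up. One is full (0.45 to 0.53 kg in all), two are started (0.18 to 0.26 kg); which is which changes each time. Inside, a solid sugar block with 1.5 mm play
- tin_c_mid (a point): centre (half-way up) of one of three identical closed sugar tins: upright round tinplate tin, 66 mm diameter (68 at the end beads), 105 mm high, paper band, lid shut tight, z up. One is full (0.45 to 0.53 kg in all), two are started (0.18 to 0.26 kg); which is which changes each time. Inside, a solid sugar block with 1.5 mm play
- tray: the shallow stainless steel tray, fixed to the counter: 176 mm (its x) by 325 mm (its y) outside, walls 3 mm thick, rim 22 mm high, flat floor 3 mm above the counter; origin at the centre of its underside, z up
- paste_jar_mid (a point): centre (half-way up) of the squat amber jar with a black cap that already stands on the tray near its +y end, 54 mm diameter, 65 mm high; leave it alone
- dark_jar_mid (a point): centre (half-way up) of the clear glass jar with a black cap, 66 mm diameter, 85 mm high; leave it alone
- dish_mid (a point): centre (half-way up) of the low white sauce dish among the tins, 76 mm diameter, 26 mm high; leave it alone
- mug_mid (a point): centre (half-way up) of the white mug, 76 mm diameter, handle towards its +y, 90 mm high; leave it alone
- soy_mid (a point): centre (half-way up) of the tall amber bottle with a red cap, 58 mm diameter, 200 mm high; leave it alone
- vinegar_mid (a point): centre (half-way up) of the tall green bottle with a white cap, 54 mm diameter, 190 mm high; leave it alone
- hob: the black induction hob at the right, fixed: 360 mm (its x) by 285 mm (its y), top 65 mm above the counter; origin at the centre of its underside
- pot: the empty steel pot fixed on the hob: 236 mm diameter, rim 194 mm above the counter, two black loop handles out to 165 mm from its axis along its x; origin at the centre of its underside
- food_boxes: two stacked clear food boxes with white lids at the left, fixed: 336 mm (its x) by 174 mm (its y), 167 mm high in all; origin at the centre of the underside
There are look-alikes about, which are no part of the job. What is shaped like the part that bears tin_c_mid but purple is not meant.

How it is judged:
By the outcome, as a careful person would: the job done as asked, in the order asked, and still so for the second after the job is handed in, while the arm keeps its last pose, push and grip.
It also fails if it takes over 70 s, if anything falls off the work surface, if the arm or the gripper's body presses on something with over 40 N, if the wrist force passes 120 N, or if a joint passes its speed limit or range.

## Robot

A 7-joint arm with a two-finger parallel gripper is mounted at the origin on the work surface. World frame = base frame: x ahead of the robot, y to its left, z up, the work surface at z = 0. Lengths are in m, angles in rad, forces in N, time in s.
With the tool pointing down it reaches from about 0.4 to 0.925 m from the base axis. Payload 4.1 kg.
Tool frame: the origin (TCP) lies between the finger pads; the fingertips stand 14 mm ahead of it and the grasp point (between the pads) lies 5 mm behind it; z points along the fingers, y is the line along which they close (so a half turn about z gives the same grasp; the last joint's range is limited). The gripper opens to 85 mm and grips with 20 to 120 N. Pads are 22 mm wide; open, the fingers measure 114 mm over their backs; the gripper's body (76 mm by 85 mm) begins 54 mm behind the grasp point. The pads swing forward as they close: fully open they stand 13 mm farther back than shut.
Start: joints at [-1.367, 0.398, 0.045, 1.537, -0.019, 1.207, -0.051], TCP at [0.194, 0.62, 0.245] pointing down, gripper open.
Joint ranges: [-2.82, 2.82], [-0.49, 2.23], [-1.37, 1.46], [0, 2.46], [-1.36, 4.5], [0.23, 2], [-2.94, 2.94]. Speed limits (rad/s): [2.57, 2.57, 3.14, 3.14, 3.14, 3.14, 3.14].

## Interface

Orientations are given as a rotation vector (axis times angle).
In Python, from workcell import bot gives the robot as it stands. Calls block until the motion is done:
- bot.reach(position, orientation): joint-space move of the TCP to a pose.
- bot.move_linear(position, rotation=None, vel=0.15, max_force=None): straight line of the TCP; rotation=None keeps the orientation; vel is the mean speed in m/s. With max_force (N) it stops when the force on the tool has changed by that much, and returns True; else False.
- bot.move_joints(angles): joint-space move.
- bot.ungrasp() and bot.grab(newtons=None): open the fingers fully, or close them until they stop; newtons is the grip in N (None keeps the last).
- bot.wait(seconds).
- bot.solve_ik(position, orientation): joint angles nearest the present ones, or None.
- bot.read_state(): the state.
- bot.camera(name): name is "side" or "top" or "wrist"; returns the picture (420x560x3 uint8, red, green, blue); there is no depth.
- bot.camera_model(name): a dict with "fx", "fy", "cx", "cy" (pixels), "D" ([k1, k2, p1, p2, k3] as OpenCV has them; the pictures are not rectified), "xyz" and "attitude" of the camera in the world. Camera axes: x right, y up, looking along -z (the intrinsics and any distortion apply to the point x, -y, -z); pixel columns grow to the right and rows downward; lengths in m; the calibration is good to about 2 mm. A picture is of the moment at which its call begins: read the wrist's pose just before it. camera_model takes no time and is no camera call; for the wrist camera it gives the pose at the moment of the call.
A pose or a line that the arm cannot do raises bot.IKError and nothing moves.
- bot.close_job(): hands the job in; it is judged then, once.
The state is a dict: "t": time; "qpos": joint angles; "qd": joint speeds; "effort": joint torques, N m; "tool_pos": TCP position; "eef_rot": TCP orientation; "wrist_force": force on the tool from outside, world axes, zero at the start; "wrist_torque": the same for the moment, N m; "width": finger opening in m; "gripper_force": force on a finger pad.
Only numpy, scipy, OpenCV 4.12 (cv2) and the standard library are available. Lean on these libraries where they do the work, as an engineer would, in place of code of your own. Each camera call takes 0.05 s, during which the arm holds its last target. There are 200 camera calls.

## Working session

There is one attempt and no reset: what is moved stays moved. The work goes in short steps, each a Python script; the robot and the scene stay as the last script left them, time stands still between calls to the robot, and variables do not carry over. Pictures are saved under pics/ and viewed, at most 10 in all, crops included, and the job is handed in when it is done.

```bash
mkdir -p pics; ls; python3 - <<'E'
from workcell import bot
import cv2
for n in ("top","side"):
    im=bot.camera(n); cv2.imwrite(f"pics/{n}0.png",cv2.resize(im[:,:,::-1],(800,600),interpolation=cv2.INTER_CUBIC))
    cv2.imwrite(f"raw_{n}.png",im[:,:,::-1]); print(n,bot.camera_model(n))
s=bot.read_state();print(s)
E
```

```text
pics
top {'fx': 379.1417258101119, 'fy': 379.1417258101119, 'cx': 277.6066753898264, 'cy': 211.47844102169338, 'D': array([0.00360956, 0.        , 0.        , 0.        , 0.        ]), 'xyz': array([0.35205371, 0.01427821, 1.45961658]), 'attitude': array([ 0.14713496, -0.11489226, -1.58135456])}
side {'fx': 402.323068977815, 'fy': 402.323068977815, 'cx': 275.3903843708687, 'cy': 209.0274995932943, 'D': array([-0.11706952,  0.        ,  0.        ,  0.        ,  0.        ]), 'xyz': array([-0.04990913,  0.91878226,  0.91376434]), 'attitude': array([ 0.35220651, -1.1338315 , -2.3299485 ])}
{'t': 0.1, 'qpos': array([-1.36701678,  0.3991083 ,  0.04502348,  1.53773708, -0.01868877,
        1.20691356, -0.05070672]), 'qd': array([-1.11272706e-03, -1.75845754e-03, -4.73706907e-04, -2.87900393e-03,
       -1.75197197e-03, -3.47016322e-04, -1.67261033e-05]), 'effort': array([ 3.48420544e-03, -4.76260793e+01,  1.36981823e+00, -2.54946524e+01,
        1.19009771e-02,  5.05646036e-03,  7.18475945e-06]), 'tool_pos': array([0.19362232, 0.6199256 , 0.2443809 ]), 'eef_rot': array([-4.73580830e-01, -3.10555186e+00,  2.73269569e-03]), 'wrist_force': array([-0.31027814,  0.1461781 ,  0.40973283]), 'wrist_torque': array([0.07762265, 0.06152868, 0.0015967 ]), 'gripper_force': 0.0, 'width': 0.08537887163064112}
```

View pics/top0.png

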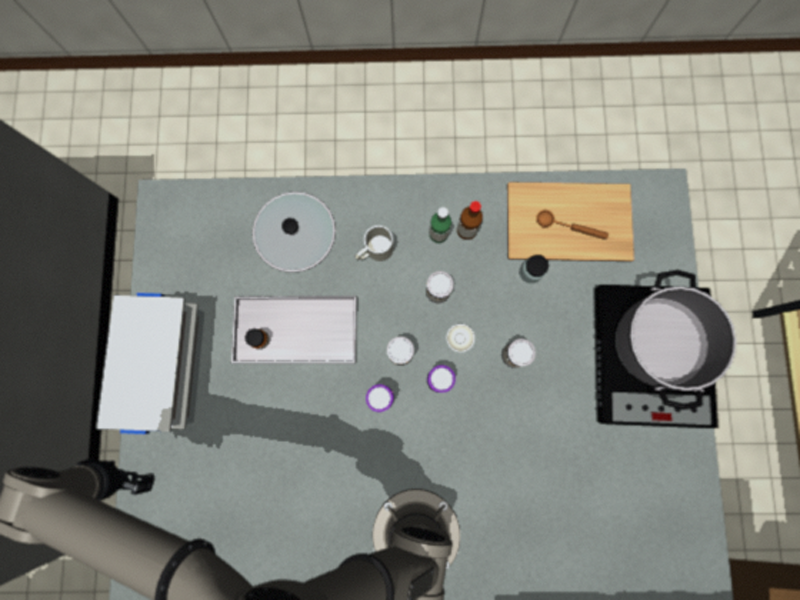

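View pics/side0.png

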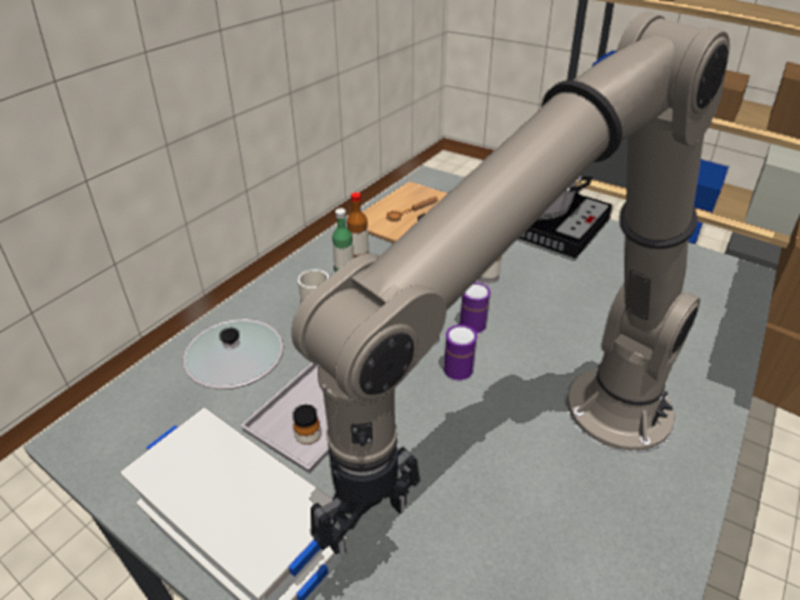

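The top view shows white-topped cylinders at (440,285), (400,350) and (520,352), which are the tin candidates. The purple look-alikes are at (380,398) and (441,379), the dish is at (460,338), and the pale mug is at (379,240). The side view confirms the two purple cylinders, and the arm hides the tins there. Next I'll take a close crop to check the choice.

```bash
python3 - <<'E'
import cv2
im=cv2.imread("raw_top.png")
cv2.imwrite("pics/crop1.png",cv2.resize(im[180:290,240:400],None,fx=5,fy=5,interpolation=cv2.INTER_CUBIC))
E
cat > h.py <<'E'
import numpy as np,cv2
from scipy.spatial.transform import Rotation as R
from workcell import bot
def pix2w(m,u,v,z):
    K=np.array([[m["fx"],0,m["cx"]],[0,m["fy"],m["cy"]],[0,0,1]])
    a,b=cv2.undistortPoints(np.array([[[u,v]]],float),K,np.array(m["D"]))[0,0]
    d=R.from_rotvec(m["attitude"]).apply([a,-b,-1]); 
    return (m["xyz"]+d*(z-m["xyz"][2])/d[2])
def w2pix(m,p):
    K=np.array([[m["fx"],0,m["cx"]],[0,m["fy"],m["cy"]],[0,0,1]])
    c=R.from_rotvec(m["attitude"]).inv().apply(np.array(p,float)-m["xyz"])
    return cv2.projectPoints(np.array([[c[0],-c[1],-c[2]]]),np.zeros(3),np.zeros(3),K,np.array(m["D"]))[0].ravel()
def down(yaw): # tool z down, tool y (closing line) at angle yaw from world x
    y=np.array([np.cos(yaw),np.sin(yaw),0]);z=np.array([0,0,-1.]);x=np.cross(y,z)
    return R.from_matrix(np.c_[x,y,z]).as_rotvec()
E
python3 - <<'E'
from h import *
m=bot.camera_model("top")
for n,u,v,z in [("A",440,285,.105),("B",400,350,.105),("C",520,352,.105),("dish",460,338,.026),("p1",380,398,.105),("p2",441,379,.105),("mug",379,240,.09),("soycap",475,207,.2),("vincap",443,212,.19),("dark",538,265,.085),("paste",255,338,.065),
 ("tTL",236,298,.022),("tTR",356,297,.022),("tBR",355,361,.022),("tBL",233,361,.022)]:
    print(n,pix2w(m,u*.7,v*.7,z).round(3))
E
```

```text
A [ 0.622 -0.07   0.105]
B [0.458 0.034 0.105]
C [ 0.449 -0.265  0.105]
dish [ 0.494 -0.125  0.026]
p1 [0.341 0.085 0.105]
p2 [ 0.385 -0.067  0.105]
mug [0.748 0.085 0.09 ]
soycap [ 0.794 -0.154  0.2  ]
vincap [ 0.787 -0.077  0.19 ]
dark [ 0.675 -0.326  0.085]
paste [0.498 0.41  0.065]
tTL [0.612 0.478 0.022]
tTR [0.61  0.152 0.022]
tBR [0.438 0.154 0.022]
tBL [0.442 0.479 0.022]
```

View pics/crop1.png

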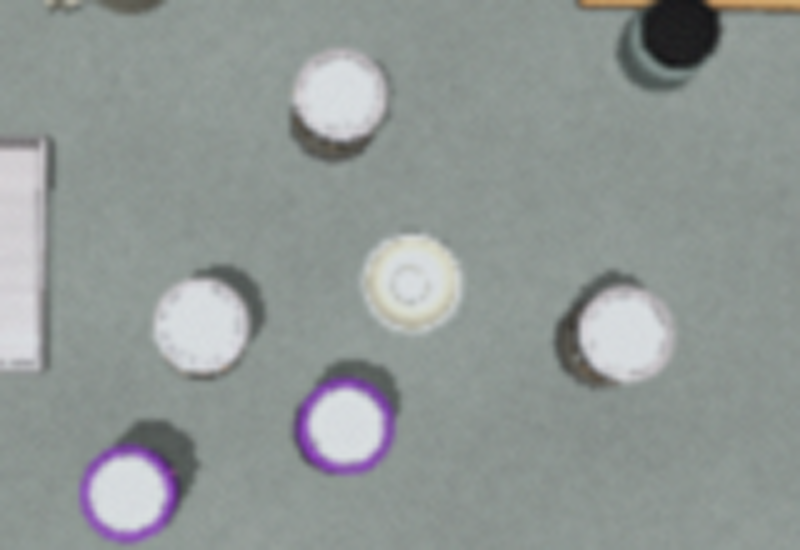

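The crop shows three white-bodied tins at crop pixels A (340,96), B (201,326) and C (626,333). The purple-rimmed ones are at (345,427) and (128,493) and the dish is at (411,284), so A, B and C are the ones I want. I'll start with B.

```bash
cat >> h.py <<'E'
ZG=0.066
def tins():
    m=bot.camera_model("top")
    return {n:pix2w(m,240+(u+.5)/5-.5,180+(v+.5)/5-.5,.105)[:2] for n,u,v in [("A",340,96),("B",201,326),("C",626,333)]}
def go(xy,z,yaw):
    "reach over xy with the half turn that turns the wrist least"
    q0=bot.read_state()["qpos"]; c=[]
    for k in (0,np.pi):
        q=bot.solve_ik([*xy,z],down(yaw+k))
        if q is not None: c.append((np.abs(np.array(q)-q0).max(),yaw+k))
    yaw=min(c)[1]; bot.reach([*xy,z],down(yaw)); return yaw
def fz(n=5):
    f=[]
    for _ in range(n): bot.wait(.06); f.append(bot.read_state()["wrist_force"][2])
    return np.mean(f)
def pick(xy,yaw,lift=.25):
    go(xy,.20,yaw); bot.wait(.2); f0=fz()
    hit=bot.move_linear([*xy,ZG],vel=.15,max_force=8)
    if hit: print("HIT",bot.read_state()["tool_pos"]); return
    bot.grab(50); s=bot.read_state(); print("width",s["width"],s["gripper_force"],s["tool_pos"])
    bot.move_linear([*xy,lift],vel=.15); bot.wait(.4); f1=fz()
    s=bot.read_state(); print("kg",(f0-f1)/9.81,"width",s["width"],"t",s["t"],s["tool_pos"])
def place(xy,yaw,dz):
    go(xy,.20,yaw)
    bot.move_linear([*xy,ZG+dz+.008],vel=.15); bot.wait(.2)
    hit=bot.move_linear([*xy,ZG+dz-.002],vel=.03,max_force=4)
    print("touch",hit,bot.read_state()["tool_pos"]); bot.ungrasp()
    bot.move_linear([*xy,.20],vel=.2); print("t",bot.read_state()["t"])
E
python3 - <<'E'
from h import *
T=tins(); print(T)
pick(T["B"],np.deg2rad(105))
im=bot.camera("side"); cv2.imwrite("pics/b.png",im[:,:,::-1])
E
```

```text
{'A': array([ 0.62492248, -0.06908737]), 'B': array([0.45919541, 0.03434621]), 'C': array([ 0.44986866, -0.26737354])}
width 0.06611149908199565 54.4997838512063 [0.46048739 0.03382515 0.06732466]
kg 0.419891278087569 width 0.06585759873814302 t 6.3167 [0.45919549 0.03433643 0.25001565]
```

View pics/b.png

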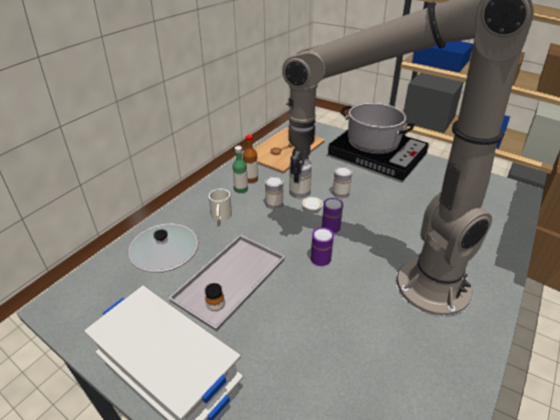

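The side view shows tin B held upright in the air at about (300,180). Tins A (274,190) and C (342,180) are undisturbed. B reads 0.42 kg, so it's probably the full one. I'll put it back where it stood and weigh A.

```bash
python3 - <<'E'
from h import *
T=tins()
print("again",fz()); 
place(T["B"],np.deg2rad(105),0.0); print("empty",fz())
pick(T["A"],np.deg2rad(0))
E
```

```text
again -4.488032301649062
touch True [0.45977241 0.03421446 0.06708548]
t 9.625
empty -0.4286125996869713
width 0.0663894126938984 55.22087439894676 [ 0.62615977 -0.0693728   0.06763131]
kg 0.16218830300419487 width 0.066433241188099 t 14.9333 [ 0.62494533 -0.06906021  0.25003703]
```

A is light at about 0.16 kg. It goes on the tray, then I'll weigh C.

```bash
python3 - <<'E'
from h import *
T=tins()
place((.525,.300),0,.003)
pick(T["C"],np.deg2rad(0))
im=bot.camera("side"); cv2.imwrite("pics/c.png",im[:,:,::-1])
im=bot.camera("top"); cv2.imwrite("pics/ctop.png",cv2.resize(im[:,:,::-1],(800,600),interpolation=cv2.INTER_CUBIC))
E
```

```text
touch True [0.52525715 0.30050301 0.07024247]
t 19.4167
width 0.06684573990694066 55.10251007974148 [ 0.45042702 -0.26777319  0.067318  ]
kg 0.3127567647108024 width 0.06667785688429179 t 25.3917 [ 0.44987785 -0.26738573  0.25001835]
```

View pics/ctop.png

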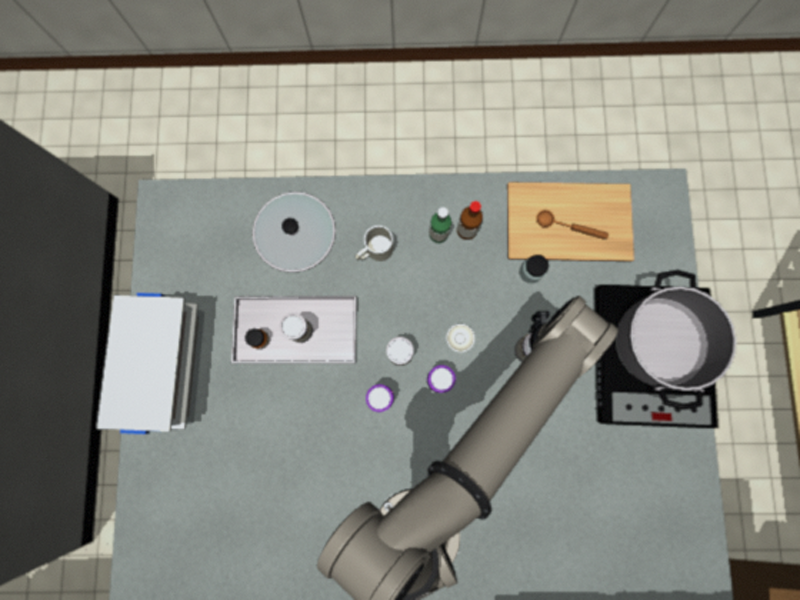

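The top view shows tin A standing on the tray at (294,327) beside the jar at (256,338). B is back at (400,350) and nothing else has moved. C reads 0.31 kg, which fits neither class, so I'll average the force and joint torques for longer before deciding.

```bash
python3 - <<'E'
from h import *
F=[];Ef=[];q=bot.read_state()["qpos"]
for _ in range(25):
    bot.wait(.05); s=bot.read_state(); F.append([*s["wrist_force"],*s["wrist_torque"]]); Ef.append(s["effort"])
print(np.mean(F,0).round(3),np.std(F,0).round(3)); print(np.mean(Ef,0).round(2),np.std(Ef,0).round(3)); print(q.round(3),s["t"])
print(np.array(F)[:,2].round(2))
E
```

```text
[-4.600e-02 -4.000e-02 -2.009e+00  8.000e-03  1.000e-03 -1.000e-03] [0.451 0.405 0.39  0.037 0.033 0.03 ]
[ 0.000e+00 -2.510e+01  7.940e+00 -2.474e+01  2.000e-02 -0.000e+00
 -0.000e+00] [0.001 0.002 0.    0.    0.    0.    0.   ]
[-0.453  0.317  1.115  1.85  -0.31   1.166  0.767] 26.7417
[-2.01 -2.35 -2.29 -1.8  -2.55 -2.22 -2.01 -1.98 -2.26 -1.81 -1.99 -2.4
 -2.24 -1.74 -2.3  -1.24 -1.98 -1.13 -2.61 -2.25 -2.3  -2.22 -1.42 -1.3
 -1.83]
```

A reading's noise is about 0.4 N. The long average puts C at 2.0 N (0.205 kg), so it's light, while B gave 4.5 N, so it's the full one. C goes on the tray, then I'll lift B.

```bash
python3 - <<'E'
from h import *
T=tins()
place((.525,.205),0,.003)
pick(T["B"],np.deg2rad(105),.32)
print("mean N",fz(20))
for n in ("side","top"):
    im=bot.camera(n); cv2.imwrite(f"pics/end_{n}.png",cv2.resize(im[:,:,::-1],(800,600),interpolation=cv2.INTER_CUBIC))
E
```

```text
touch True [0.52553464 0.20530772 0.07034768]
t 31.1
width 0.06607790984869753 55.118893990293145 [0.46011346 0.03416449 0.06712329]
kg 0.47516947572253904 width 0.06581680851690289 t 36.7083 [0.4591842  0.03433986 0.31999864]
mean N -4.523802690861973
```

View pics/end_side.png

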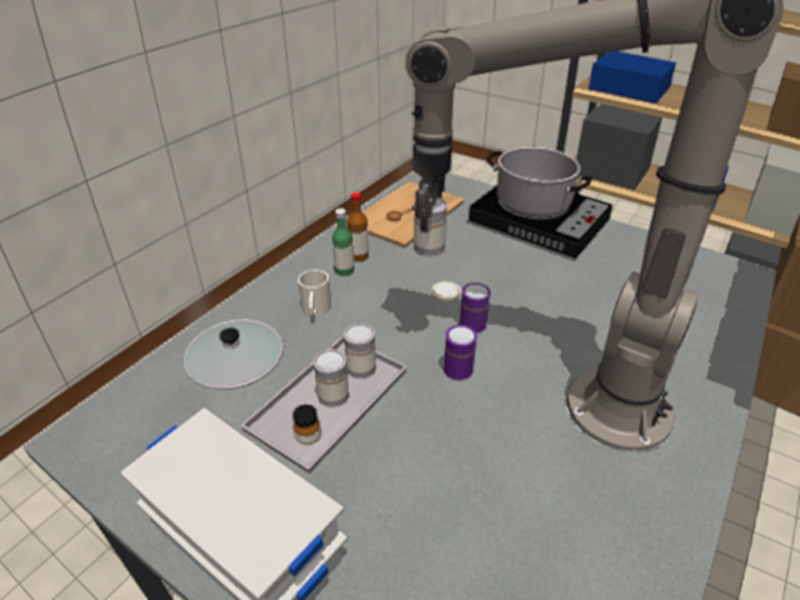

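View pics/end_top.png

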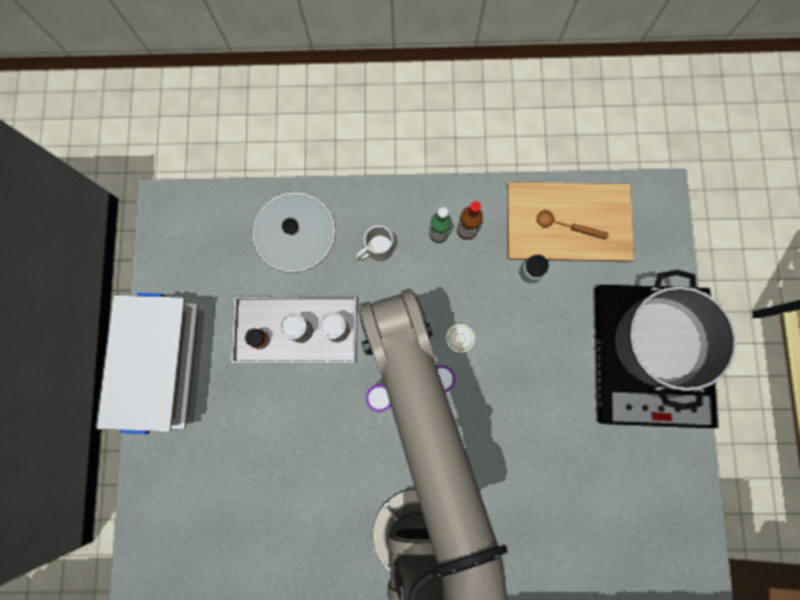

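The side view shows the two light tins upright on the tray at (331,378) and (360,350), next to the jar at (306,424). The full tin hangs upright and free at (430,230), its underside about 25 cm up. The top view agrees, with the tins at (294,327) and (334,326), and nothing else has moved.

```bash
python3 -c "
from workcell import bot
print(bot.close_job())"
```

```text
the job is handed in; nothing more can be done
None
```

I handed the job in with the full tin (B, about 0.46 kg) held upright about 25 cm above the counter; the two lighter tins (A, about 0.16 kg, and C, about 0.2 kg) stand upright on the tray beside the jar, and nothing else was moved.

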